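Fit the holder, wind and start the spray turntable

ROBOT

A 6-joint arm with a two-finger parallel gripper is mounted at the origin on the work surface. World frame = base frame: x ahead of the robot, y to its left, z up, the work surface at z = 0. Lengths are in m, angles in degrees, forces in N, time in s.
With the tool pointing down it reaches from about 0.25 to 0.725 m from the base axis. Payload 9.7 kg.
Tool frame: the origin (TCP) lies on the centre line of the jaws, within the pads' length; the fingertips stand tip_extent ahead of it and the grasp point (between the pads) lies 3 mm ahead of it (tip_extent is the distance from the TCP to the fingertips, in m); z points along the fingers, y is the line along which they close (so a half turn about z gives the same grasp; the last joint's range is limited). The gripper opens to 85 mm and grips with 20 to 120 N. Pads are 22 mm wide; open, the fingers measure 114 mm over their backs; the gripper's body (76 mm by 85 mm) begins 54 mm behind the grasp point. The pads swing forward as they close: fully open they stand 13 mm farther back than shut.
Start: joints at [-65.031, 4.979, 10.078, 95.1, 0, 90], TCP at [0.232, -0.499, 0.253] pointing down, gripper open.
Joint ranges: [-179.16, 179.16], [-48.56, 103.87], [-65.8, 70.77], [-126.05, 130.52], [-82.76, 87.17], [-180, 180]. Speed limits (degrees/s): [127.2, 127.2, 147.25, 180, 180, 180].

INTERFACE

Orientations are given as [roll, pitch, yaw] about the fixed x, y, z axes, in that order (R = Rz(yaw) Ry(pitch) Rx(roll)).
In Python, from workcell import * gives the robot as it stands.
- The arm moves only by the tool servo_tool, never from a script. Its argument "rows" is a list of rows, each an object with "offset": the shift along the tool's x, y, z as a fraction of full scale, a list of three; "yaw": the turn about the tool's z as a fraction of full scale; "claw": the closure, from 0 (fully open) to 1 (shut). A call has 1 to 12 rows; each row is the pose to reach, as a shift and turn from the pose commanded when the call began, along the tool's axes at that moment, turning the shorter way round; what a row does not reach only later rows make up. Full scale, the value 1, is 0.1 m for a shift and pi rad for a turn. A row lasts 1/8 s, in which the tool goes at most 62.5 mm and 10.7 degrees, less where a joint would pass 70% of its speed; a pose out of reach is approached as far as the arm can. A call with a number of a shift or a turn outside -1 to 1 is refused whole. A call with a gripper value outside its range is refused whole. The fingers move at their own pace and stop on an object; "squeeze" is the grip in N (left out, the last holds). Time passes only in rows, so rows that repeat a pose let the fingers close. It gives the time, the measured TCP pose, the force, the opening and the grip force at its end, in the units of the state.
- get_obs(): the state, without advancing time (a new reading comes with each control period).
- camera(name): name is "scene" or "top" or "wrist"; returns (picture, depth): 480x640x3 uint8, red, green, blue; 480x640 float32, m along the optical axis (not along the pixel's ray), 0 where there is no reading.
- camera_info(name): a dict with "fx", "fy", "cx", "cy" (pixels), "cam_to_world" (4x4, takes a point from camera to world coordinates); the wrist camera has in their place "hand_eye" (4x4, takes a point from camera to tool coordinates, whose origin is the TCP and whose axes are the flange's). Camera axes: x right, y up, looking along -z (the intrinsics and any distortion apply to the point x, -y, -z); pixel columns grow to the right and rows downward; lengths in m; the calibration is good to about 2 mm. A picture is of the moment at which its call begins: read the wrist's pose just before it. camera_info takes no time and is no camera call.
- job_done(): hands the job in; it is judged then, once.
The state is a dict: "time": time; "q": joint angles; "qd": joint speeds; "joint_efforts": joint torques, N m; "ee_pos": TCP position; "tcp_rot": TCP orientation; "wrist_force": force on the tool from outside, world axes, zero at the start; "torque": the same for the moment, N m; "opening": finger opening in m; "grasp_force": force on a finger pad.
Only numpy, scipy, OpenCV 4.12 (cv2) and the standard library are available. Lean on these libraries where they do the work, as an engineer would, in place of code of your own. Each camera call takes 0.05 s, during which the arm holds its last target. There are 200 camera calls.

TASK

Get the clockwork spray turntable ready: pick up the taller of the two white flanged sleeves and push it, flange down, fully down onto the turntable's upright spigot, lowering it rather than letting it drop. Then wind the winged key clockwise, as many partial turns as it takes, until it comes to its stop and the gauge pointer is at the last mark; only after that push the start lever all the way over to its other side. Leave everything else on the bench where it is.

Things in the scene. Friction and masses are not known exactly. Their poses are not given: they have to be found in the camera images.
- turntable: clockwork spray turntable, fixed to the bench: dark base 160 x 310 mm (x by y), 35 mm high, centred 20 mm to -y of the origin. At its +y end a bare deck with the spigot; on the rest (y -170 to +30 mm) a grey motor box 150 mm deep, top 70 mm above the bench, carrying key, gauge and lever. Origin on the bench; +x away from the robot at yaw 0, z up
- spigot_foot (a point): where the spigot meets the deck, on the spigot's axis, 35 mm above the bench (turntable frame 0, 85, 35 mm). The spigot is a steel post of 26 mm diameter, tapering near the top, 52 mm tall
- spigot_top (a point): top of the spigot on its axis, 87 mm above the bench (turntable frame 0, 85, 87 mm)
- key (a joint): turn of the winding key about its upright axis, rad: 0 fully unwound, with the wing blade along the turntable's x axis; grows clockwise seen from above; stop at 4.2 (fully wound). Sprung, getting a little stiffer (0.06 to 0.10 N m), and it stays where it is left
- key_grip (a point): middle of the key's brass wing, on its axis (turntable frame 0, -30, 114 mm); turns with the key, its x axis along the blade. The blade is 76 mm long, 10 mm thick, 36 mm high: from 94 to 130 mm above the bench, on a 12 mm shaft
- gauge (a joint): pointer of the round white wind gauge on the motor box (turntable frame -45, -115 mm), rad, always 5/7 of the key's turn: 0 at the first mark (toward the turntable's -x), 3.0 at the last mark (toward its +x). It is driven by the key and need not be touched
- lever (a joint): start lever on a dark block on the motor box, rad: 0 leaning to the turntable's -x (stopped), 1.0 leaning to +x (running); it swings about the turntable's y axis through (30, -140, 92 mm) in the turntable frame and stays where it is left
- lever_tip (a point): centre of the black ball, 26 mm across, at the lever's end, 60 mm from its pivot; the rod below is 10 mm thick; about 145 mm above the bench at either end of the swing
- tall_sleeve: the wanted white plastic sleeve, loose, standing upright: tube 43 mm outside diameter, 30 mm bore right through, 100 mm tall, with a round flange 72 mm across and 7 mm thick at its foot; 120 g. Origin: centre of its underside, z up along the bore
- short_sleeve: a sleeve of the same plastic, tube and flange, but only 62 mm tall; to be left alone. Origin: centre of its underside
- tin: closed paint tin, 68 mm across, 85 mm tall; to be left alone. Origin: centre of its underside
- tape: roll of masking tape lying flat, 96 mm across, 36 mm high; to be left alone. Origin: centre of its underside
- swatches: flat pack of colour swatches 95 x 60 x 12 mm; to be left alone. Origin: centre of its underside
- putty_knife: putty knife 190 mm long, lying; to be left alone. Origin: underside, near its middle
- hardener: white bottle, 60 mm across, 140 mm tall; to be left alone. Origin: centre of its underside
Not all that is in view belongs to the job. Leave any black, turquoise or yellow look-alike of the tall_sleeve alone.

How it is judged:
By the outcome, as a careful person would: the job done as asked, in the order asked, and still so for the second after the job is handed in, with the robot touching nothing.
It also fails if it takes over 72 s, if anything falls off the work surface, if the arm or the gripper's body presses on something with over 40 N, if the wrist force passes 120 N, or if a joint passes its speed limit or range.

## Working session

There is one attempt and no reset: what is moved stays moved. The work goes in short steps, Python scripts to look and compute and a tool call to move; the robot and the scene stay as the last step left them, time stands still between calls to the robot, and variables do not carry over. Pictures are saved under pics/ and viewed, at most 10 in all, crops included, and the job is handed in when it is done.

Besides the shell and the picture viewer there is one more tool, called after "Emit:" as name(argument=value, ...), one argument or row to a line, values as JSON. servo_tool: Moves the arm, as the interface text tells. Its arguments: {"type":"object","properties":{"rows":{"type":"array"},"squeeze":{"type":"number"}},"required":["rows"]}

```bash
mkdir -p pics; ls
python3 - <<'E'
from workcell import *
import cv2,numpy as np
o=get_obs(); print(o)
for n in("scene","top"):
    p,d=camera(n); np.savez(f"pics/{n}0.npz",p=p,d=d); cv2.imwrite(f"pics/{n}0.png",p[:,:,::-1]); print(n,camera_info(n), (d>0).mean())
print(camera_info("wrist"))
E
```

```text
pics
{'time': 0.0, 'q': array([-6.50295376e+01,  5.01004257e+00,  1.00337966e+01,  9.50996615e+01,
       -1.53394717e-03,  8.99993887e+01]), 'qd': array([ 0.00192333,  0.04577497,  0.01864487,  0.01912052, -0.10633096,
       -0.0958362 ]), 'joint_efforts': array([ 1.61461362e-04, -5.20385957e+01,  4.64805937e+01,  1.62647269e-02,
        7.41337999e-05, -6.46389012e-06]), 'ee_pos': array([ 0.23208955, -0.49840497,  0.25258731]), 'tcp_rot': array([-1.79924093e+02,  1.53313594e-03,  2.49710757e+01]), 'wrist_force': array([-0.970953  ,  0.93265557, -0.42449204]), 'torque': array([-0.03375928,  0.04197462,  0.00593948]), 'grasp_force': 0.0, 'opening': 0.08530085159538096}
scene {'fx': 498.1234346951454, 'fy': 498.1234346951454, 'cx': 316.60964901698543, 'cy': 233.02585631985536, 'cam_to_world': array([[-0.6322282 , -0.52841489,  0.56662616,  1.17903508],
       [ 0.77470648, -0.42092183,  0.471863  ,  0.55908591],
       [-0.01083411,  0.73729405,  0.67548509,  0.89686859],
       [ 0.        ,  0.        ,  0.        ,  1.        ]])} 0.995908203125
top {'fx': 528.3476268050416, 'fy': 528.3476268050416, 'cx': 324.2868396569188, 'cy': 240.1809482973127, 'cam_to_world': array([[ 0.01033227,  0.9898805 , -0.14152682,  0.34587379],
       [-0.9999142 ,  0.00908822, -0.0094338 ,  0.02242048],
       [-0.00805211,  0.14161215,  0.98988947,  1.54913561],
       [ 0.        ,  0.        ,  0.        ,  1.        ]])} 0.9956868489583334
{'fx': 350.33292752505963, 'fy': 350.33292752505963, 'cx': 308.47583905964615, 'cy': 235.1097296966837, 'hand_eye': array([[ 3.38062583e-04,  9.61785804e-01,  2.73802761e-01,
         6.97350738e-02],
       [ 9.99999858e-01, -2.12407766e-04, -4.88569804e-04,
        -5.52380052e-04],
       [-4.11741670e-04,  2.73802888e-01, -9.61785740e-01,
        -1.19913033e-01],
       [ 0.00000000e+00,  0.00000000e+00,  0.00000000e+00,
         1.00000000e+00]])}
```

View pics/top0.png

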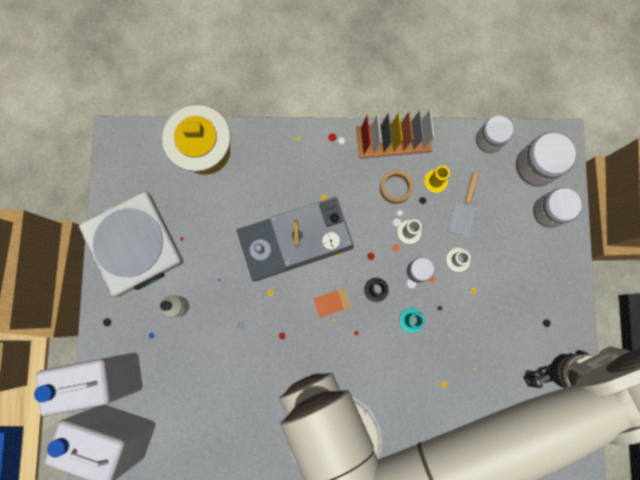

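View pics/scene0.png

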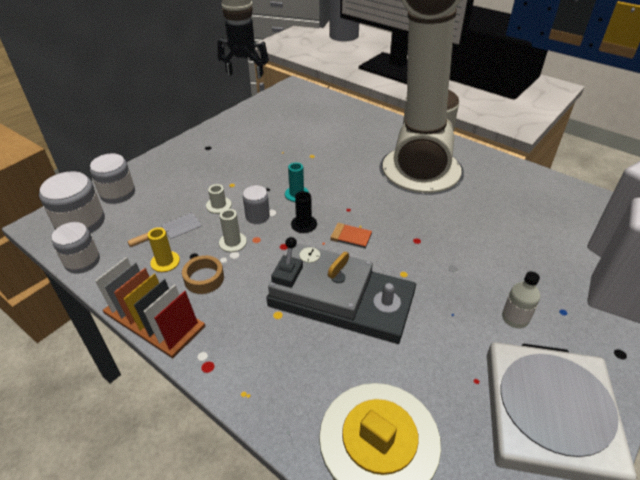

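The top view shows the tall sleeve near (411,231), the short one at (458,259), spigot at (261,249), key at (297,233), gauge at (331,240) and lever at (334,215). Next I measure these with depth and known heights.

```bash
cat > h.py <<'E'
import numpy as np,cv2
from workcell import *
def cloud(n,d,T=None):
    c=camera_info(n); T=c["cam_to_world"] if T is None else T
    v,u=np.mgrid[:480,:640]
    P=np.stack([(u-c["cx"])/c["fx"]*d,-(v-c["cy"])/c["fy"]*d,-d],-1)
    return P@T[:3,:3].T+T[:3,3]
def ray(n,u,v,z,T=None):
    c=camera_info(n); T=c["cam_to_world"] if T is None else T
    r=T[:3,:3]@np.array([(u-c["cx"])/c["fx"],-(v-c["cy"])/c["fy"],-1]); o=T[:3,3]
    return (o+r*(z-o[2])/r[2]).round(4)
def wristT(o):
    from scipy.spatial.transform import Rotation as R
    T=np.eye(4);T[:3,:3]=R.from_euler('xyz',o["tcp_rot"],degrees=True).as_matrix();T[:3,3]=o["ee_pos"]
    return T@camera_info("wrist")["hand_eye"]
E
python3 - <<'E'
from h import *
z=np.load("pics/top0.npz");p=z["p"];P=cloud("top",z["d"]);Z=P[...,2]
def comp(mask,box,name):
    u0,u1,v0,v1=box;m=np.zeros_like(mask);m[v0:v1,u0:u1]=mask[v0:v1,u0:u1]
    q=P[m]; 
    print(name,m.sum(),"mean",q.mean(0).round(4),"min",q.min(0).round(4),"max",q.max(0).round(4)) if m.any() else print(name,0)
    return q,m
print("bench z",np.median(Z[300:330,200:260]))
for n,b in dict(tall=(395,430,212,248),short=(445,475,245,275)).items():
    comp(Z>.02,b,n+" z>.02"); comp((Z>.003)&(Z<.015),b,n+" flange")
    comp(Z>(.088 if n=="tall" else .052),b,n+" rim")
tt=(232,358,192,284)
for lo,hi,n in((.025,.045,"deck"),(.06,.08,"box")):
    q,m=comp((Z>lo)&(Z<hi),tt,n); r=cv2.minAreaRect((q[:,:2]*1000).astype(np.float32)); print(r)
q,m=comp((Z>.02),tt,"all");print(cv2.minAreaRect((q[:,:2]*1000).astype(np.float32)))
q,m=comp(Z>.075,(250,272,238,262),"spig")
hsv=cv2.cvtColor(p,cv2.COLOR_RGB2HSV)
q,m=comp((hsv[...,1]>110)&(hsv[...,0]<30)&(Z>.09),(285,310,215,252),"key");print(cv2.minAreaRect((q[:,:2]*1000).astype(np.float32)))
q,m=comp(Z>.12,(318,345,195,230),"lever")
for n in("top","scene"):
    im=np.load(f"pics/{n}0.npz")["p"][:,:,::-1]
    im=im[190:290,230:480] if n=="top" else im[180:340,200:450]
    cv2.imwrite(f"pics/{n}c.png",cv2.resize(im,None,fx=3,fy=3,interpolation=cv2.INTER_CUBIC))
E
```

```text
bench z -0.00015907601282905137
tall z>.02 245 mean [ 0.591  -0.2102  0.081 ] min [ 0.3459 -0.2328  0.0205] max [0.6164 0.0224 1.5491]
tall flange 305 mean [ 0.594  -0.2149  0.0063] min [ 0.5483 -0.2728  0.003 ] max [ 0.6544 -0.1717  0.015 ]
tall rim 114 mean [ 0.5912 -0.2105  0.1106] min [ 0.3459 -0.2328  0.0883] max [0.6164 0.0224 1.5491]
short z>.02 188 mean [ 0.5082 -0.3458  0.0818] min [ 0.3459 -0.3768  0.0203] max [0.5319 0.0224 1.5491]
short flange 278 mean [ 0.5126 -0.3529  0.0069] min [ 0.4703 -0.4035  0.003 ] max [ 0.5564 -0.3165  0.015 ]
short rim 115 mean [ 0.5063 -0.342   0.1116] min [ 0.3459 -0.3768  0.0522] max [0.5316 0.0224 1.5491]
deck 2071 mean [0.5318 0.2012 0.0348] min [ 0.4426 -0.0464  0.0253] max [0.6889 0.2923 0.045 ]
((566.54296875, 122.52598571777344), (160.97451782226562, 310.1829833984375), 18.758852005004883)
box 3083 mean [0.5743 0.083  0.0699] min [ 0.4831 -0.0391  0.0603] max [0.6838 0.2337 0.08  ]
((572.86083984375, 106.71839904785156), (150.8340301513672, 265.9693298339844), 18.8875675201416)
all 5936 mean [0.5601 0.1208 0.075 ] min [ 0.3459 -0.0468  0.0201] max [0.6889 0.2923 1.5491]
((490.37353515625, 96.6381607055664), (321.2840270996094, 310.79510498046875), 18.640968322753906)
spig 69 mean [0.5264 0.2156 0.1267] min [0.3459 0.0224 0.0758] max [0.5428 0.2337 1.5491]
key 84 mean [0.5683 0.113  0.1279] min [0.5356 0.1073 0.1212] max [0.6048 0.1195 0.1339]
((570.2494506835938, 113.03292083740234), (69.45257568359375, 9.286347389221191), 4.872959136962891)
lever 76 mean [0.5891 0.0111 0.2446] min [ 0.3459 -0.0005  0.125 ] max [0.6222 0.0224 1.5491]
```

View pics/topc.png

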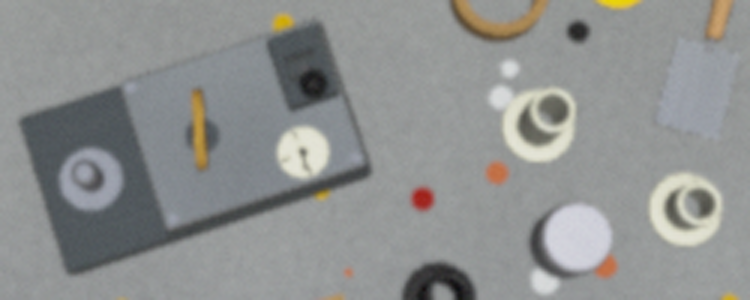

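```bash
cat >> h.py <<'E'
def tgt(x,y,z,yaw=None):
    o=get_obs();from scipy.spatial.transform import Rotation as R
    w=o["tcp_rot"][2] if yaw is None else yaw
    M=R.from_euler('xyz',o["tcp_rot"],degrees=True).as_matrix()
    d=((w-o["tcp_rot"][2]+90)%180)-90
    print("offset",((M.T@(np.array([x,y,z])-o["ee_pos"]))/.1).round(3),"yaw",round(-d/180,4),"dist",np.linalg.norm(np.array([x,y,z])-o["ee_pos"]).round(3))
E
python3 - <<'E'
import workcell
print([k for k in dir(workcell) if k[0]!='_'])
from h import *
z=np.load("pics/top0.npz");p=z["p"];d=z["d"];P=cloud("top",d);Z=np.where(d>0,P[...,2],-1)
z2=np.load("pics/scene0.npz");d2=z2["d"];P2=cloud("scene",d2);P2=P2[d2>0]
def fit(q,n):
    c,r=cv2.minEnclosingCircle((q[:,:2]*1000).astype(np.float32));print(n,len(q),np.round(c,1),round(r,1),"z",np.percentile(q[:,2],[10,50,90]).round(3))
def both(lo,hi,x,y,rad,n):
    for Q,k in((P[d>0],"top"),(P2,"scene")):
        s=(np.hypot(Q[:,0]-x,Q[:,1]-y)<rad)&(Q[:,2]>lo)&(Q[:,2]<hi)
        if s.sum()>3: fit(Q[s],n+" "+k)
both(.085,.115,.594,-.213,.05,"tall rim")
both(.003,.012,.594,-.213,.045,"tall flange")
both(.05,.075,.51,-.345,.05,"short rim")
both(.07,.1,.51,-.245,.08,"tin")
both(.07,.1,.533,.222,.03,"spig top")
both(.045,.075,.533,.222,.025,"spig body")
both(.125,.17,.595,.01,.05,"lever")
both(.09,.14,.57,.113,.045,"key")
tgt(.593,-.213,.253,0)
E
```

```text
['PlanningError', 'camera', 'camera_info', 'get_obs', 'job_done', 'tip_extent']
tall rim top 119 [ 594.3 -213.2] 22.1 z [0.09  0.098 0.104]
tall rim scene 201 [ 596.6 -212.7] 23.8 z [0.088 0.097 0.101]
tall flange top 208 [ 593.4 -213.2] 44.4 z [0.004 0.006 0.01 ]
tall flange scene 259 [ 594.6 -210.9] 44.0 z [0.004 0.007 0.01 ]
short rim top 115 [ 512.4 -355.2] 22.1 z [0.054 0.06  0.065]
short rim scene 143 [ 514.8 -353.3] 22.7 z [0.053 0.06  0.064]
tin top 476 [ 515.9 -236. ] 71.7 z [0.077 0.084 0.089]
tin scene 450 [ 518.7 -237.9] 70.4 z [0.075 0.085 0.089]
spig top top 69 [532.9 221.5] 13.0 z [0.078 0.085 0.089]
spig top scene 119 [535.7 222.7] 13.6 z [0.073 0.083 0.088]
spig body top 14 [528.8 217.6] 11.0 z [0.052 0.059 0.071]
spig body scene 103 [537.4 222.7] 12.8 z [0.048 0.06  0.071]
lever top 71 [609.9  10.7] 14.5 z [0.147 0.154 0.157]
lever scene 138 [612.1  13.2] 14.5 z [0.131 0.15  0.157]
key top 112 [569.6 113.8] 36.4 z [0.116 0.127 0.132]
key scene 302 [573.5 112.9] 37.4 z [0.102 0.121 0.13 ]
offset [ 4.477e+00 -1.064e+00 -2.000e-03] yaw 0.1387 dist 0.46
```

Emit:
servo_tool(
  rows=[
    {"offset": [0.5,-0.12,0],"yaw": 0.05,"claw": 0},
    {"offset": [1,-0.24,0],"yaw": 0.1,"claw": 0},
    {"offset": [1,-0.24,0],"yaw": 0.1387,"claw": 0},
    {"offset": [1,-0.24,0],"yaw": 0.1387,"claw": 0},
  ],
)

```text
time: 0.6
ee_pos: [0.313, -0.4342, 0.253]
tcp_rot: [-180.0, 0.0, 0.1]
wrist_force: [-0.6, 0.8, -0.9]
opening: 0.0852
grasp_force: 0.0
```

```bash
python3 -c "
from h import *
import workcell;print(workcell.tip_extent);o=get_obs();print(o['ee_pos'],o['tcp_rot'],o['q']);tgt(.5945,-.213,.2,0)"
```

```text
0.022
[ 0.31302693 -0.43422734  0.25297217] [-1.79974337e+02  2.19565958e-02  1.13401994e-01] [-5.42114128e+01  2.97232776e+00  7.92305633e+00  9.49843802e+01
 -2.86990393e-03  1.25675191e+02]
offset [ 2.819 -2.206  0.53 ] yaw 0.0006 dist 0.362
```

Emit:
servo_tool(
  rows=[
    {"offset": [0.5,-0.5,0],"yaw": -0.05,"claw": 0},
    {"offset": [1,-1,0],"yaw": -0.11,"claw": 0},
    {"offset": [1,-1,0],"yaw": -0.16,"claw": 0},
    {"offset": [1,-1,0],"yaw": -0.22,"claw": 0},
    {"offset": [1,-1,0],"yaw": -0.28,"claw": 0},
    {"offset": [1,-1,0],"yaw": -0.34,"claw": 0},
    {"offset": [1,-1,0],"yaw": -0.4,"claw": 0},
    {"offset": [1,-1,0],"yaw": -0.45,"claw": 0},
    {"offset": [1,-1,0],"yaw": -0.5,"claw": 0},
  ],
)

```text
time: 1.72
ee_pos: [0.4122, -0.3352, 0.253]
tcp_rot: [-180.0, -0.0, 90.4]
wrist_force: [0.3, 0.1, -0.5]
opening: 0.0856
grasp_force: 0.0
```

Emit:
servo_tool(
  rows=[
    {"offset": [0.5,0.5,0],"yaw": -0.05,"claw": 0},
    {"offset": [1,1,0],"yaw": -0.11,"claw": 0},
    {"offset": [1,1,0],"yaw": -0.16,"claw": 0},
    {"offset": [1,1,0],"yaw": -0.22,"claw": 0},
    {"offset": [1,1,0],"yaw": -0.28,"claw": 0},
    {"offset": [1,1,0],"yaw": -0.34,"claw": 0},
    {"offset": [1,1,0],"yaw": -0.4,"claw": 0},
    {"offset": [1,1,0],"yaw": -0.45,"claw": 0},
    {"offset": [1,1,0],"yaw": -0.5,"claw": 0},
  ],
)

```text
time: 2.85
ee_pos: [0.5123, -0.2353, 0.253]
tcp_rot: [180.0, -0.0, -179.6]
wrist_force: [0.4, -0.6, -0.7]
opening: 0.0857
grasp_force: 0.0
```

```bash
python3 -c "
from h import *
o=get_obs();print(o['ee_pos'],o['tcp_rot'],o['q']);tgt(.5945,-.213,.2,0)
T=wristT(get_obs());p,d=camera('wrist');P=cloud('wrist',d,T);Q=P[d>0]
s=(np.hypot(Q[:,0]-.5945,Q[:,1]+.213)<.05)&(Q[:,2]>.088)&(Q[:,2]<.11);q=Q[s];print(s.sum());c=cv2.minEnclosingCircle((q[:,:2]*1000).astype(np.float32));print(c,np.median(q[:,2]))
cv2.imwrite('pics/w1.png',p[:,:,::-1])"
```

```text
[ 0.51233756 -0.23534733  0.25298955] [ 1.79989193e+02 -2.84913414e-02 -1.79574483e+02] [-2.46710818e+01  6.92838237e+00  1.21602543e+01  9.52622575e+01
 -2.29738260e-03 -2.50965956e+01]
offset [-0.824  0.217  0.53 ] yaw 0.0024 dist 0.1
1257
((594.8513793945312, -212.7815399169922), 21.50992774963379) 0.09849195746802009
```

View pics/w1.png

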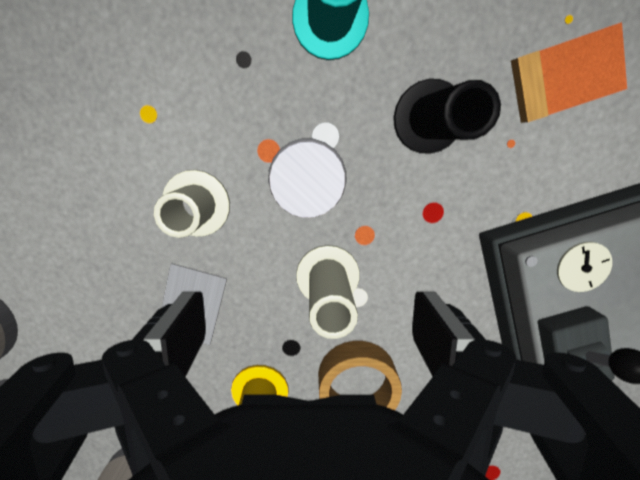

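The wrist view shows the white tall sleeve centred at (333,316), rim at z≈0.098 and radius 21.5 mm, so the position is confirmed. The tin at (307,178) is clear of the jaws.

Emit:
servo_tool(
  rows=[
    {"offset": [-0.41,0.11,0.3],"yaw": 0,"claw": 0},
    {"offset": [-0.828,0.219,0.6],"yaw": 0.0024,"claw": 0},
    {"offset": [-0.828,0.219,0.75],"yaw": 0.0024,"claw": 0},
    {"offset": [-0.828,0.219,0.75],"yaw": 0.0024,"claw": 0},
  ],
)

```text
time: 3.4
ee_pos: [0.5945, -0.213, 0.1768]
tcp_rot: [180.0, -0.2, 179.5]
wrist_force: [-0.3, 0.7, -0.6]
opening: 0.0855
grasp_force: 0.0
```

Emit:
servo_tool(
  rows=[
    {"offset": [0,0,0.3],"yaw": 0,"claw": 0},
    {"offset": [0,0,0.6],"yaw": 0,"claw": 0},
    {"offset": [0,0,0.9],"yaw": 0,"claw": 0},
    {"offset": [0,0,1],"yaw": 0,"claw": 0},
    {"offset": [0,0,1],"yaw": 0,"claw": 0},
  ],
)

```text
time: 4.03
ee_pos: [0.5953, -0.2132, 0.0794]
tcp_rot: [-180.0, 0.0, 179.5]
wrist_force: [0.8, 1.2, 1.0]
opening: 0.0857
grasp_force: 0.0
```

Emit:
servo_tool(
  rows=[
    {"offset": [0,0,0],"yaw": 0,"claw": 0.6},
    {"offset": [0,0,0],"yaw": 0,"claw": 0.8},
    {"offset": [0,0,0],"yaw": 0,"claw": 1},
    {"offset": [0,0,0],"yaw": 0,"claw": 1},
    {"offset": [0,0,0],"yaw": 0,"claw": 1},
    {"offset": [0,0,0],"yaw": 0,"claw": 1},
  ],
  squeeze=40,
)

```text
time: 4.78
ee_pos: [0.5959, -0.2129, 0.0794]
tcp_rot: [-180.0, 0.1, 179.6]
wrist_force: [-0.4, -0.9, 6.1]
opening: 0.0422
grasp_force: 40.3
```

Emit:
servo_tool(
  rows=[
    {"offset": [0,0,-0.1],"yaw": 0,"claw": 1},
    {"offset": [0,0,-0.4],"yaw": 0,"claw": 1},
    {"offset": [0,0,-0.7],"yaw": 0,"claw": 1},
    {"offset": [0,0,-1],"yaw": 0,"claw": 1},
  ],
)

```text
time: 5.28
ee_pos: [0.5953, -0.2126, 0.1795]
tcp_rot: [180.0, -0.0, 179.6]
wrist_force: [0.4, -0.9, -0.5]
opening: 0.0422
grasp_force: 40.8
```

Emit:
servo_tool(
  rows=[
    {"offset": [0.2,0.1,-0.4],"yaw": 0,"claw": 1},
    {"offset": [0.4,0.5,-0.75],"yaw": 0,"claw": 1},
    {"offset": [0.6,1,-0.75],"yaw": 0,"claw": 1},
    {"offset": [0.6,1,-0.75],"yaw": 0,"claw": 1},
  ],
)

```text
time: 5.78
ee_pos: [0.5354, -0.1098, 0.2549]
tcp_rot: [180.0, 0.1, 179.7]
wrist_force: [0.7, -0.3, -1.2]
opening: 0.0418
grasp_force: 41.2
```

Emit:
servo_tool(
  rows=[
    {"offset": [0,0.5,0],"yaw": 0,"claw": 1},
    {"offset": [0,1,0],"yaw": 0,"claw": 1},
    {"offset": [0,1,0],"yaw": 0,"claw": 1},
  ],
)

```text
time: 6.15
ee_pos: [0.5371, -0.0101, 0.2533]
tcp_rot: [180.0, -0.0, 179.8]
wrist_force: [-0.6, -0.4, -0.9]
opening: 0.0418
grasp_force: 41.4
```

Emit:
servo_tool(
  rows=[
    {"offset": [0,0.5,0],"yaw": 0,"claw": 1},
    {"offset": [0,1,0],"yaw": 0,"claw": 1},
    {"offset": [0,1,0],"yaw": 0,"claw": 1},
  ],
)

```text
time: 6.52
ee_pos: [0.538, 0.0894, 0.2529]
tcp_rot: [180.0, -0.0, 179.7]
wrist_force: [0.4, 0.3, -1.4]
opening: 0.0418
grasp_force: 41.6
```

Emit:
servo_tool(
  rows=[
    {"offset": [0,0.5,0],"yaw": 0,"claw": 1},
    {"offset": [0,0.9,0],"yaw": 0,"claw": 1},
    {"offset": [0,0.9,0],"yaw": 0,"claw": 1},
  ],
)

```text
time: 6.9
ee_pos: [0.5388, 0.1784, 0.2527]
tcp_rot: [-180.0, -0.0, 179.7]
wrist_force: [-0.5, -0.1, -1.5]
opening: 0.0418
grasp_force: 41.7
```

```bash
python3 -c "
from h import *
o=get_obs();print(o['ee_pos'],o['tcp_rot'],o['q'],o['opening'],o['wrist_force']);tgt(.5335,.222,.2)
x,y,_=o['ee_pos'];T=wristT(o)
for n in('top','scene','wrist'):
  p,d=camera(n);P=cloud(n,d,T if n=='wrist' else None);Q=P[d>0]
  if n!='top':cv2.imwrite(f'pics/c_{n}.png',p[:,:,::-1])
  for X,Y,lo,hi,k in((x,y,.145,.166,'fl'),(.5335,.222,.078,.095,'spig')):
    s=(np.hypot(Q[:,0]-X,Q[:,1]-Y)<.06)&(Q[:,2]>lo)&(Q[:,2]<hi)
    if s.sum()>5: print(n,k,s.sum(),cv2.minEnclosingCircle((Q[s][:,:2]*1000).astype(np.float32)),Q[s][:,2].min(),np.median(Q[s][:,2]))
a=cv2.imread('pics/c_scene.png')[60:360,220:520];b=cv2.imread('pics/c_wrist.png')
cv2.imwrite('pics/c1.png',np.hstack([cv2.resize(a,(400,400)),cv2.resize(b,(400,400))]))
"
```

```text
[0.53880366 0.17839275 0.25273542] [-1.79974780e+02 -4.42444947e-02  1.79663983e+02] [ 1.83237266e+01  7.47001459e+00  1.27290601e+01  9.53090333e+01
 -9.73819646e-03  1.86597381e+01] 0.04182024129286986 [-0.53298888 -0.12130874 -1.53113746]
offset [0.055 0.436 0.527] yaw -0.0 dist 0.069
scene spig 95 ((537.2718505859375, 221.7959442138672), 13.597447395324707) 0.07871172262505899 0.08435336775301316
wrist spig 538 ((534.399658203125, 224.64784240722656), 12.872152328491211) 0.07822101795574476 0.08484403207216296
```

View pics/c1.png

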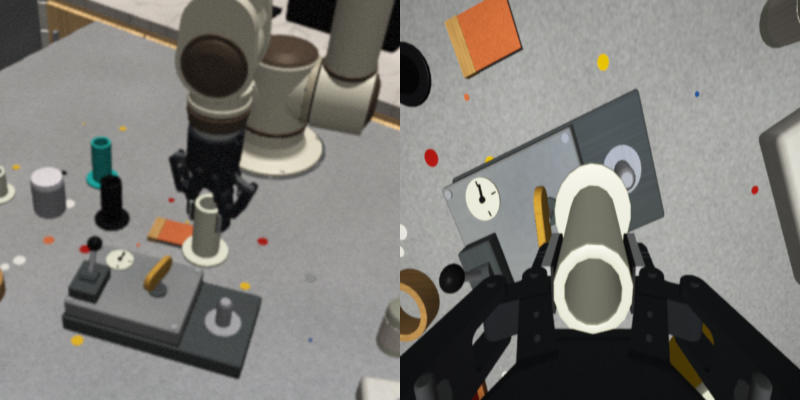

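The scene view and wrist view show the sleeve held upright, flange down, with the spigot at about (627,165) in the wrist half. I'll measure sleeve and spigot from the same wrist frame.

```bash
python3 -c "
from h import *
o=get_obs();T=wristT(o);e=o['ee_pos']
p,d=camera('wrist');P=cloud('wrist',d,T);Z=P[...,2]
h=cv2.cvtColor(p,cv2.COLOR_RGB2HSV);white=(p.min(-1)>150)&(d>0)
near=np.hypot(P[...,0]-e[0],P[...,1]-e[1])<.06
for lo,hi,k in((.165,.19,'flange'),(.262,.285,'rim')):
  m=white&near&(Z>lo)&(Z<hi); q=P[m]; print(k,m.sum(),cv2.minEnclosingCircle((q[:,:2]*1000).astype(np.float32)),np.percentile(q[:,2],[5,50,95]).round(4))
  cs,_=cv2.findContours(m.astype(np.uint8),0,1);c=max(cs,key=cv2.contourArea);el=cv2.fitEllipse(cv2.convexHull(c));print(el)
  print('ray',ray('wrist',*el[0],.1803 if k=='flange' else .2733,T))
m=(Z>.078)&(Z<.095)&(np.hypot(P[...,0]-.5335,P[...,1]-.222)<.03);q=P[m]
v,u=np.nonzero(m);print('sp',u.min(),u.max(),v.min(),v.max(),q[:,:2].mean(0),q[:,:2].min(0),q[:,:2].max(0),np.percentile(Z[m],[5,50,95]))
for b in((.083,.09),):
  s=q[(q[:,2]>b[0])&(q[:,2]<b[1])];print(cv2.minEnclosingCircle((s[:,:2]*1000).astype(np.float32)))
m=(Z>.03)&(Z<.045)&(np.hypot(P[...,0]-.5335,P[...,1]-.222)<.04)&white;print('ring',m.sum(),P[m][:,:2].min(0),P[m][:,:2].max(0))
print(e)
"
```

```text
flange 4641 ((537.3658447265625, 176.64085388183594), 35.57435607910156) [0.1789 0.1801 0.1811]
((308.160400390625, 252.33218383789062), (112.70497131347656, 121.18671417236328), 92.12242126464844)
ray [0.5348 0.1767 0.1803]
rim 5094 ((532.3403930664062, 177.0861358642578), 25.872657775878906) [0.2717 0.2729 0.2738]
((308.5880432128906, 347.18707275390625), (108.54393005371094, 127.88055419921875), 88.9198226928711)
ray [0.5361 0.1771 0.2733]
sp 348 376 199 228 [0.53202478 0.22341428] [0.52164316 0.21067573] [0.54695592 0.23475755] [0.07944561 0.08520082 0.08709032]
((534.0438232421875, 223.06680297851562), 10.245530128479004)
ring 1268 [0.50501078 0.19474789] [0.56154416 0.25182619]
[0.53877995 0.17632627 0.25317302]
```

Emit:
servo_tool(
  rows=[
    {"offset": [0.033,0.3,0],"yaw": 0,"claw": 1},
    {"offset": [0.033,0.464,0],"yaw": 0,"claw": 1},
    {"offset": [0.033,0.464,0.3],"yaw": 0,"claw": 1},
    {"offset": [0.033,0.464,0.6],"yaw": 0,"claw": 1},
    {"offset": [0.033,0.464,0.78],"yaw": 0,"claw": 1},
    {"offset": [0.033,0.464,0.78],"yaw": 0,"claw": 1},
  ],
)

```text
time: 7.85
ee_pos: [0.5351, 0.2236, 0.1743]
tcp_rot: [-179.9, -0.1, 179.6]
wrist_force: [0.2, 0.3, -0.2]
opening: 0.0417
grasp_force: 41.7
```

```bash
python3 -c "
from h import *
o=get_obs();T=wristT(o);e=o['ee_pos'];print(e,o['tcp_rot'],o['wrist_force'])
for n in('wrist','top'):
  p,d=camera(n);P=cloud(n,d,T if n=='wrist' else None);Z=P[...,2];white=(p.min(-1)>150)&(d>0)
  near=np.hypot(P[...,0]-e[0],P[...,1]-e[1])<.06
  for lo,hi in((.095,.115),):
    q=P[white&near&(Z>lo)&(Z<hi)]
    if len(q)>5: print(n,len(q),cv2.minEnclosingCircle((q[:,:2]*1000).astype(np.float32)),np.median(q[:,2]))
"
```

```text
[0.53506473 0.22358564 0.17425896] [-1.79947111e+02 -1.10201037e-01  1.79550067e+02] [ 0.21366363  0.33144126 -0.22577121]
wrist 4682 ((533.6907958984375, 223.9055938720703), 35.69155502319336) 0.10118072906614597
top 22 ((526.4483032226562, 194.7989959716797), 8.631749153137207) 0.10277659552011653
```

Emit:
servo_tool(
  rows=[
    {"offset": [0,-0.007,0],"yaw": 0,"claw": 1},
    {"offset": [0,-0.007,0.08],"yaw": 0,"claw": 1},
    {"offset": [0,-0.007,0.14],"yaw": 0,"claw": 1},
    {"offset": [0,-0.007,0.2],"yaw": 0,"claw": 1},
    {"offset": [0,-0.007,0.2],"yaw": 0,"claw": 1},
  ],
)

```text
time: 8.57
ee_pos: [0.5351, 0.2233, 0.1545]
tcp_rot: [-180.0, -0.1, 179.6]
wrist_force: [0.0, 0.2, -1.9]
opening: 0.0419
grasp_force: 41.8
```

Emit:
servo_tool(
  rows=[
    {"offset": [0,0,0.06],"yaw": 0,"claw": 1},
    {"offset": [0,0,0.12],"yaw": 0,"claw": 1},
    {"offset": [0,0,0.18],"yaw": 0,"claw": 1},
    {"offset": [0,0,0.24],"yaw": 0,"claw": 1},
    {"offset": [0,0,0.3],"yaw": 0,"claw": 1},
    {"offset": [0,0,0.34],"yaw": 0,"claw": 1},
    {"offset": [0,0,0.36],"yaw": 0,"claw": 1},
    {"offset": [0,0,0.36],"yaw": 0,"claw": 1},
  ],
)

```text
time: 9.57
ee_pos: [0.5354, 0.2234, 0.1192]
tcp_rot: [-180.0, -0.0, 179.6]
wrist_force: [0.4, -0.3, -1.1]
opening: 0.0419
grasp_force: 41.8
```

Base is about 4 mm above the deck; press down gently.

Emit:
servo_tool(
  rows=[
    {"offset": [0,0,0.02],"yaw": 0,"claw": 1},
    {"offset": [0,0,0.03],"yaw": 0,"claw": 1},
    {"offset": [0,0,0.04],"yaw": 0,"claw": 1},
    {"offset": [0,0,0.045],"yaw": 0,"claw": 1},
    {"offset": [0,0,0.045],"yaw": 0,"claw": 1},
  ],
)

```text
time: 10.2
ee_pos: [0.5354, 0.2235, 0.1148]
tcp_rot: [180.0, 0.0, 179.6]
wrist_force: [-0.1, -0.2, -1.6]
opening: 0.042
grasp_force: 41.8
```

```bash
python3 -c "
from h import *
o=get_obs();T=wristT(o);e=o['ee_pos'];print(e,o['wrist_force'],o['q'])
p,d=camera('wrist');P=cloud('wrist',d,T);Z=P[...,2];white=(p.min(-1)>150)&(d>0)
near=np.hypot(P[...,0]-e[0],P[...,1]-e[1])<.045
for lo,hi in((.034,.06),(.12,.15)):
    q=P[white&near&(Z>lo)&(Z<hi)];print(len(q),cv2.minEnclosingCircle((q[:,:2]*1000).astype(np.float32)),np.median(q[:,2]))
"
```

```text
[0.5354497  0.22347544 0.11477386] [-0.07965358 -0.18746794 -1.55405698] [ 2.26531789e+01  8.60958385e+00 -1.25251547e+00  8.01368518e+01
  1.19170085e-03  2.30821468e+01]
4672 ((534.8195190429688, 222.97950744628906), 36.581512451171875) 0.04166638380908638
5200 ((529.3613891601562, 224.0681610107422), 26.085163116455078) 0.13446626392299688
```

No contact yet; a bit further until the force shows seating.

Emit:
servo_tool(
  rows=[
    {"offset": [0,0,0.005],"yaw": 0,"claw": 1},
    {"offset": [0,0,0.01],"yaw": 0,"claw": 1},
    {"offset": [0,0,0.015],"yaw": 0,"claw": 1},
    {"offset": [0,0,0.015],"yaw": 0,"claw": 1},
  ],
)

```text
time: 10.75
ee_pos: [0.5356, 0.2235, 0.1145]
tcp_rot: [180.0, 0.1, 179.6]
wrist_force: [-3.0, -0.8, 7.0]
opening: 0.0418
grasp_force: 42.6
```

Emit:
servo_tool(
  rows=[
    {"offset": [0,0,0.01],"yaw": 0,"claw": 0.5},
    {"offset": [0,0,0.01],"yaw": 0,"claw": 0.2},
    {"offset": [0,0,0.01],"yaw": 0,"claw": 0},
    {"offset": [0,0,0.01],"yaw": 0,"claw": 0},
    {"offset": [0,0,0.01],"yaw": 0,"claw": 0},
    {"offset": [0,0,-0.3],"yaw": 0,"claw": 0},
    {"offset": [0,0,-0.7],"yaw": 0,"claw": 0},
    {"offset": [0,0,-1],"yaw": 0,"claw": 0},
    {"offset": [0,0,-1],"yaw": 0,"claw": 0},
  ],
)

```text
time: 11.88
ee_pos: [0.5363, 0.2238, 0.2159]
tcp_rot: [179.9, 0.2, 179.6]
wrist_force: [0.2, -0.3, -0.9]
opening: 0.0856
grasp_force: 0.0
```

Emit:
servo_tool(
  rows=[
    {"offset": [-0.17,-0.5,0],"yaw": -0.05,"claw": 0},
    {"offset": [-0.34,-0.95,0],"yaw": -0.11,"claw": 0},
    {"offset": [-0.34,-0.95,0],"yaw": -0.17,"claw": 0},
    {"offset": [-0.34,-0.95,0],"yaw": -0.22,"claw": 0},
    {"offset": [-0.34,-0.95,0],"yaw": -0.28,"claw": 0},
    {"offset": [-0.34,-0.95,0],"yaw": -0.34,"claw": 0},
    {"offset": [-0.34,-0.95,0],"yaw": -0.4,"claw": 0},
    {"offset": [-0.34,-0.95,0],"yaw": -0.45,"claw": 0},
    {"offset": [-0.34,-0.95,0],"yaw": -0.5,"claw": 0},
    {"offset": [-0.34,-0.95,0],"yaw": -0.56,"claw": 0},
    {"offset": [-0.34,-0.95,0],"yaw": -0.6,"claw": 0},
    {"offset": [-0.34,-0.95,0],"yaw": -0.6,"claw": 0},
  ],
)

```text
time: 13.38
ee_pos: [0.5685, 0.1282, 0.2121]
tcp_rot: [179.9, 0.0, -72.5]
wrist_force: [-0.3, 0.4, 0.3]
opening: 0.0855
grasp_force: 0.0
```

```bash
python3 -c "
from h import *
o=get_obs();T=wristT(o);e=o['ee_pos'];print(e,o['tcp_rot'],o['q'],o['wrist_force'])
for n in('wrist','top','scene'):
  p,d=camera(n);cv2.imwrite(f'pics/k_{n}.png',p[:,:,::-1]);P=cloud(n,d,T if n=='wrist' else None);Z=P[...,2];h=cv2.cvtColor(p,cv2.COLOR_RGB2HSV)
  m=(d>0)&(h[...,1]>100)&(h[...,0]<32)&(Z>.1)&(Z<.14)&(np.hypot(P[...,0]-.57,P[...,1]-.113)<.05);q=P[m]
  if m.sum()>20: print(n,m.sum(),cv2.minAreaRect((q[:,:2]*1000).astype(np.float32)),np.percentile(q[:,2],[5,50,95]))
  m=(d>0)&(p.min(-1)>150)&(Z>.125)&(Z<.145)&(np.hypot(P[...,0]-.534,P[...,1]-.223)<.04);q=P[m]
  if m.sum()>20: print('sleeve',n,m.sum(),cv2.minEnclosingCircle((q[:,:2]*1000).astype(np.float32)),np.median(q[:,2]))
a=cv2.imread('pics/k_scene.png')[180:360,230:450];b=cv2.imread('pics/k_wrist.png')
cv2.imwrite('pics/k1.png',np.hstack([cv2.resize(a,(400,400)),cv2.resize(b,(400,400))]))
"
```

```text
[0.56845374 0.1281736  0.21212806] [ 1.79915919e+02  9.11644139e-03 -7.24790883e+01] [ 1.27055139e+01  8.92449704e+00  9.84318456e+00  9.10032368e+01
  2.02604178e-03 -9.48154060e+01] [-0.30261625  0.42529028  0.27615643]
wrist 2701 ((572.0521240234375, 113.58662414550781), (73.87179565429688, 9.865553855895996), 4.565927982330322) [0.10505279 0.12743214 0.12993441]
sleeve wrist 579 ((535.9248046875, 220.248046875), 20.624662399291992) 0.13414106869814033
sleeve top 32 ((530.45703125, 231.1396484375), 17.834856033325195) 0.1350406681356351
scene 265 ((574.8893432617188, 114.09425354003906), (72.6524887084961, 12.101367950439453), 4.946374893188477) [0.10383181 0.12271447 0.13098485]
sleeve scene 101 ((534.77734375, 222.91659545898438), 20.98486328125) 0.13530484511090235
```

View pics/k1.png

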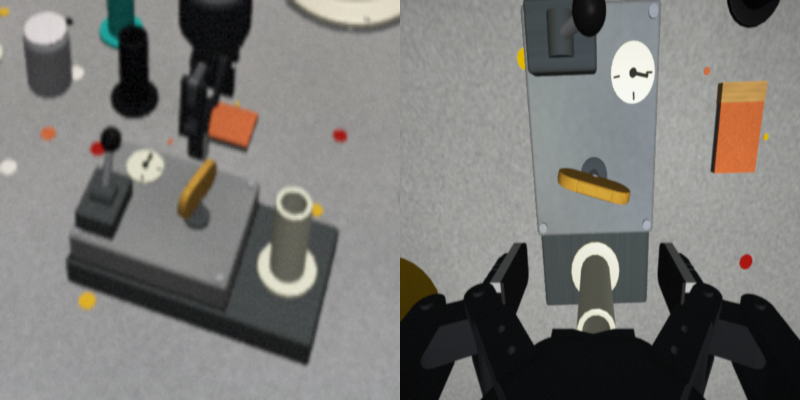

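Emit:
servo_tool(
  rows=[
    {"offset": [0.149,0.023,0],"yaw": -0.05,"claw": 0},
    {"offset": [0.149,0.023,0],"yaw": -0.11,"claw": 0},
    {"offset": [0.149,0.023,0],"yaw": -0.17,"claw": 0},
    {"offset": [0.149,0.023,0],"yaw": -0.22,"claw": 0},
    {"offset": [0.149,0.023,0],"yaw": -0.28,"claw": 0.3},
    {"offset": [0.149,0.023,0.1],"yaw": -0.34,"claw": 0.3},
    {"offset": [0.149,0.023,0.2],"yaw": -0.39,"claw": 0.3},
    {"offset": [0.149,0.023,0.3],"yaw": -0.429,"claw": 0.3},
    {"offset": [0.149,0.023,0.3],"yaw": -0.429,"claw": 0.3},
    {"offset": [0.149,0.023,0.3],"yaw": -0.429,"claw": 0.3},
  ],
)

```text
time: 14.78
ee_pos: [0.5711, 0.1133, 0.1836]
tcp_rot: [-180.0, -0.0, 4.6]
wrist_force: [0.6, 0.3, -0.2]
opening: 0.0597
grasp_force: 0.0
```

```bash
python3 -c "
from h import *
o=get_obs();T=wristT(o);e=o['ee_pos'];print(e,o['tcp_rot'],o['q'],o['wrist_force'],o['opening']);n='wrist'
p,d=camera(n);P=cloud(n,d,T);Z=P[...,2];h=cv2.cvtColor(p,cv2.COLOR_RGB2HSV)
m=(d>0)&(h[...,1]>100)&(h[...,0]<32)&(Z>.12)&(Z<.135)&(np.hypot(P[...,0]-.57,P[...,1]-.113)<.06);q=P[m]
print(n,m.sum(),cv2.minAreaRect((q[:,:2]*1000).astype(np.float32)))
tgt(.571,.1134,.115)
"
```

```text
[0.57111261 0.11331493 0.18364009] [-1.79997592e+02 -1.77374108e-02  4.59290101e+00] [ 1.12221999e+01  8.52753983e+00  6.25331600e+00  8.77078793e+01
  3.44383328e-04 -1.73370701e+02] [ 0.5683785   0.29361635 -0.23577279] 0.05969980413197567
wrist 2157 ((573.1402587890625, 113.8344955444336), (70.27970886230469, 9.667384147644043), 4.372417449951172)
offset [-0.002 -0.001  0.688] yaw -0.0 dist 0.069
```

Emit:
servo_tool(
  rows=[
    {"offset": [0,0,0.2],"yaw": 0,"claw": 0.3},
    {"offset": [0,0,0.45],"yaw": 0,"claw": 0.3},
    {"offset": [0,0,0.69],"yaw": 0,"claw": 0.3},
    {"offset": [0,0,0.69],"yaw": 0,"claw": 0.3},
    {"offset": [0,0,0.69],"yaw": 0,"claw": 0.6},
    {"offset": [0,0,0.69],"yaw": 0,"claw": 0.8},
    {"offset": [0,0,0.69],"yaw": 0,"claw": 1},
    {"offset": [0,0,0.69],"yaw": 0,"claw": 1},
    {"offset": [0,0,0.69],"yaw": 0,"claw": 1},
    {"offset": [0,0,0.69],"yaw": 0,"claw": 1},
  ],
  squeeze=50,
)

```text
time: 16.08
ee_pos: [0.5716, 0.1133, 0.1154]
tcp_rot: [180.0, -0.1, 4.8]
wrist_force: [-0.8, -2.0, 5.7]
opening: 0.0091
grasp_force: 50.3
```

Emit:
servo_tool(
  rows=[
    {"offset": [0,0,0],"yaw": 0.04,"claw": 1},
    {"offset": [0,0,0],"yaw": 0.09,"claw": 1},
    {"offset": [0,0,0],"yaw": 0.14,"claw": 1},
    {"offset": [0,0,0],"yaw": 0.19,"claw": 1},
    {"offset": [0,0,0],"yaw": 0.24,"claw": 1},
    {"offset": [0,0,0],"yaw": 0.29,"claw": 1},
    {"offset": [0,0,0],"yaw": 0.34,"claw": 1},
    {"offset": [0,0,0],"yaw": 0.39,"claw": 1},
    {"offset": [0,0,0],"yaw": 0.44,"claw": 1},
    {"offset": [0,0,0],"yaw": 0.49,"claw": 1},
    {"offset": [0,0,0],"yaw": 0.54,"claw": 1},
    {"offset": [0,0,0],"yaw": 0.54,"claw": 1},
  ],
)

```text
time: 17.58
ee_pos: [0.5719, 0.1136, 0.1154]
tcp_rot: [-179.9, 0.0, -92.4]
wrist_force: [1.2, 1.0, 5.8]
opening: 0.0092
grasp_force: 50.4
```

```bash
python3 -c "
from h import *
o=get_obs();print({k:np.round(v,2) for k,v in o.items()})"
```

```text
{'time': np.float64(17.58), 'q': array([ 1.123e+01,  8.840e+00, -9.200e-01,  8.009e+01,  1.000e-02,
       -7.632e+01]), 'qd': array([ 0.01, -0.04, -0.04,  0.05,  0.04, -3.83]), 'joint_efforts': array([-2.000e-01, -5.346e+01,  4.313e+01,  7.100e-01, -2.000e-02,
        1.070e+00]), 'ee_pos': array([0.57, 0.11, 0.12]), 'tcp_rot': array([-1.7986e+02,  4.0000e-02, -9.2450e+01]), 'wrist_force': array([1.17, 1.02, 5.8 ]), 'torque': array([ 0.02, -0.28,  0.01]), 'grasp_force': np.float64(50.39), 'opening': np.float64(0.01)}
```

Emit:
servo_tool(
  rows=[
    {"offset": [0,0,0],"yaw": 0.05,"claw": 1},
    {"offset": [0,0,0],"yaw": 0.1,"claw": 1},
    {"offset": [0,0,0],"yaw": 0.15,"claw": 1},
    {"offset": [0,0,0],"yaw": 0.2,"claw": 1},
    {"offset": [0,0,0],"yaw": 0.25,"claw": 1},
    {"offset": [0,0,0],"yaw": 0.3,"claw": 1},
    {"offset": [0,0,0],"yaw": 0.35,"claw": 1},
    {"offset": [0,0,0],"yaw": 0.4,"claw": 1},
    {"offset": [0,0,0],"yaw": 0.45,"claw": 1},
    {"offset": [0,0,0],"yaw": 0.5,"claw": 1},
    {"offset": [0,0,0],"yaw": 0.55,"claw": 1},
    {"offset": [0,0,0],"yaw": 0.6,"claw": 1},
  ],
)

```text
time: 19.08
ee_pos: [0.5721, 0.1132, 0.1154]
tcp_rot: [179.9, 0.2, 159.4]
wrist_force: [4.2, -1.0, 5.3]
opening: 0.0095
grasp_force: 50.4
```

Emit:
servo_tool(
  rows=[
    {"offset": [0,0,0],"yaw": 0.03,"claw": 1},
    {"offset": [0,0,0],"yaw": 0.06,"claw": 1},
    {"offset": [0,0,0],"yaw": 0.08,"claw": 1},
    {"offset": [0,0,0],"yaw": 0.1,"claw": 1},
    {"offset": [0,0,0],"yaw": 0.1,"claw": 1},
    {"offset": [0,0,0],"yaw": 0.1,"claw": 1},
  ],
)

```text
time: 19.82
ee_pos: [0.5721, 0.1131, 0.1154]
tcp_rot: [179.9, 0.1, 141.7]
wrist_force: [3.5, -2.1, 4.8]
opening: 0.0097
grasp_force: 50.3
```

```bash
python3 -c "
from h import *
o=get_obs();print({k:np.round(v,2) for k,v in o.items()})
for n in('wrist','scene'):
  p,d=camera(n);cv2.imwrite(f'pics/g_{n}.png',p[:,:,::-1])
a=cv2.imread('pics/g_scene.png')[220:300,270:370];b=cv2.imread('pics/g_wrist.png')
cv2.imwrite('pics/g1.png',np.hstack([cv2.resize(a,(400,400)),cv2.resize(b,(400,400))]))"
```

```text
{'time': np.float64(19.82), 'q': array([ 1.120e+01,  8.850e+00, -9.200e-01,  8.008e+01, -4.000e-02,
        4.954e+01]), 'qd': array([-0.07,  0.02, -0.  , -0.01,  0.15, -0.11]), 'joint_efforts': array([ 1.660e+00, -5.367e+01,  4.297e+01,  1.000e+00,  6.500e-01,
       -1.000e-02]), 'ee_pos': array([0.57, 0.11, 0.12]), 'tcp_rot': array([1.7991e+02, 1.3000e-01, 1.4166e+02]), 'wrist_force': array([ 3.47, -2.15,  4.78]), 'torque': array([-0.43, -0.49, -0.01]), 'grasp_force': np.float64(50.31), 'opening': np.float64(0.01)}
```

View pics/g1.png

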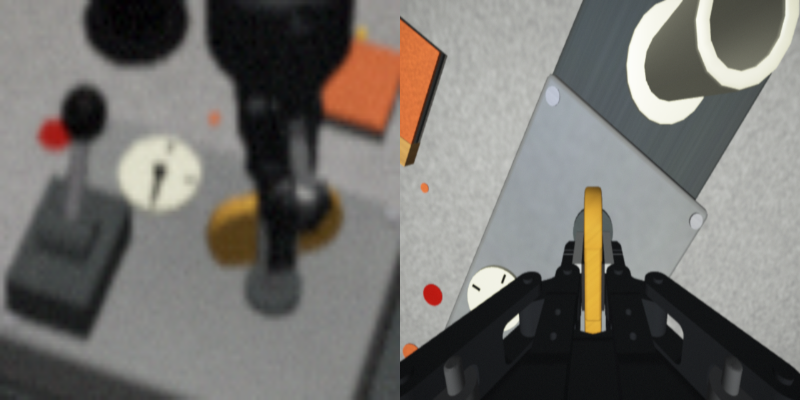

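The wrist view shows the blade turned with the jaws, pointing about 237° round. The gauge in the scene half at (160,172) is almost at the last mark. I'll continue to the stop.

Emit:
servo_tool(
  rows=[
    {"offset": [0,0,0],"yaw": 0.01,"claw": 1},
    {"offset": [0,0,0],"yaw": 0.02,"claw": 1},
    {"offset": [0,0,0],"yaw": 0.025,"claw": 1},
    {"offset": [0,0,0],"yaw": 0.025,"claw": 1},
  ],
)

```text
time: 20.42
ee_pos: [0.572, 0.1131, 0.1154]
tcp_rot: [179.9, 0.1, 137.2]
wrist_force: [2.9, -2.4, 4.9]
opening: 0.0095
grasp_force: 57.0
```

```bash
python3 -c "
from h import *
o=get_obs();print({k:np.round(v,2) for k,v in o.items()})"
```

```text
{'time': np.float64(20.42), 'q': array([ 1.120e+01,  8.840e+00, -9.200e-01,  8.008e+01, -5.000e-02,
        5.401e+01]), 'qd': array([-0.01, -0.03, -0.08,  0.09, -0.03, -0.35]), 'joint_efforts': array([  1.34, -53.58,  42.97,   0.91,   0.8 ,   0.71]), 'ee_pos': array([0.57, 0.11, 0.12]), 'tcp_rot': array([1.799e+02, 1.300e-01, 1.372e+02]), 'wrist_force': array([ 2.9 , -2.37,  4.89]), 'torque': array([-0.5 , -0.41,  0.58]), 'grasp_force': np.float64(57.05), 'opening': np.float64(0.01)}
```

Emit:
servo_tool(
  rows=[
    {"offset": [0,0,0],"yaw": 0.008,"claw": 1},
    {"offset": [0,0,0],"yaw": 0.008,"claw": 1},
    {"offset": [0,0,0],"yaw": 0.008,"claw": 0.6},
    {"offset": [0,0,0],"yaw": 0.008,"claw": 0.3},
    {"offset": [0,0,0],"yaw": 0.008,"claw": 0.3},
    {"offset": [0,0,0],"yaw": 0.008,"claw": 0.3},
    {"offset": [0,0,-0.3],"yaw": 0.008,"claw": 0.3},
    {"offset": [0,0,-0.7],"yaw": 0.008,"claw": 0.3},
    {"offset": [0,0,-1],"yaw": 0.008,"claw": 0.3},
    {"offset": [0,0,-1],"yaw": 0.008,"claw": 1},
  ],
)

```text
time: 21.68
ee_pos: [0.5719, 0.1135, 0.2169]
tcp_rot: [179.8, 0.1, 135.7]
wrist_force: [0.3, -0.8, -0.1]
opening: 0.0428
grasp_force: 0.0
```

```bash
python3 -c "
from h import *
o=get_obs();T=wristT(o);print({k:np.round(v,2) for k,v in o.items()})
for n in('wrist','scene'):
  p,d=camera(n);cv2.imwrite(f'pics/r_{n}.png',p[:,:,::-1]);P=cloud(n,d,T if n=='wrist' else None);Z=P[...,2];h=cv2.cvtColor(p,cv2.COLOR_RGB2HSV)
  m=(d>0)&(h[...,1]>100)&(h[...,0]<32)&(Z>.12)&(Z<.135)&(np.hypot(P[...,0]-.57,P[...,1]-.113)<.06);q=P[m]
  print(n,cv2.minAreaRect((q[:,:2]*1000).astype(np.float32)))
a=cv2.imread('pics/r_scene.png')[200:320,260:380];b=cv2.imread('pics/r_wrist.png')
cv2.imwrite('pics/r1.png',np.hstack([cv2.resize(a,(400,400)),cv2.resize(b,(400,400))]))
y=np.radians(18.76);c,s=np.cos(y),np.sin(y);X=np.array([c,s]);Y=np.array([-s,c])
O=np.array([.534,.223])-.085*Y;print('origin',O,'ball',O+.0012*X-.14*Y,'start',O-.045*X-.14*Y,'end',O+.04*X-.14*Y)
"
```

```text
{'time': np.float64(21.68), 'q': array([11.22,  8.71, 10.13, 91.18,  0.  , 55.57]), 'qd': array([-0.04,  1.11, -3.73, -1.84, -0.02,  0.06]), 'joint_efforts': array([ -0.  , -57.72,  48.69,   0.67,  -0.  ,   0.  ]), 'ee_pos': array([0.57, 0.11, 0.22]), 'tcp_rot': array([1.7980e+02, 1.3000e-01, 1.3566e+02]), 'wrist_force': array([ 0.28, -0.81, -0.14]), 'torque': array([ 0.02, -0.07,  0.04]), 'grasp_force': np.float64(0.0), 'opening': np.float64(0.04)}
wrist ((571.4765014648438, 114.20709228515625), (9.942405700683594, 69.79136657714844), 48.13445281982422)
scene ((572.7613525390625, 113.15699005126953), (13.90748119354248, 71.51445770263672), 49.57094192504883)
origin [0.5613364  0.14251571] ball [0.60749731 0.01033927] start [ 0.56375173 -0.00451887] end [0.64423602 0.02281754]
```

View pics/r1.png

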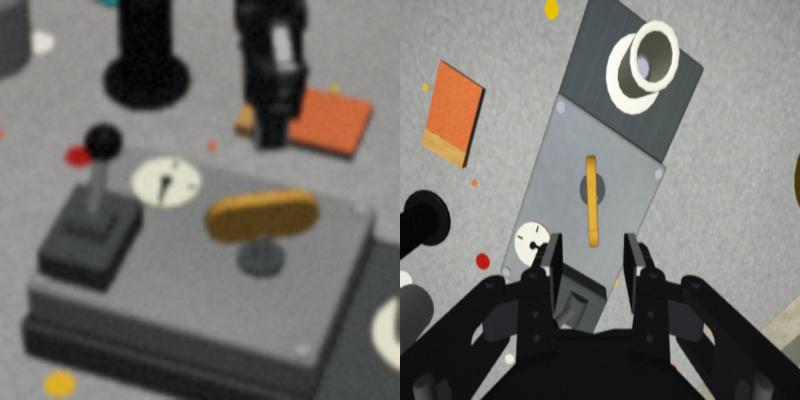

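The key blade is at 240.6° (fully wound) and the gauge pointer is at the last mark. Now the lever.

Emit:
servo_tool(
  rows=[
    {"offset": [-0.3,-0.3,0],"yaw": -0.05,"claw": 1},
    {"offset": [-0.6,-0.7,0],"yaw": -0.1,"claw": 1},
    {"offset": [-0.765,-0.903,0],"yaw": -0.16,"claw": 1},
    {"offset": [-0.765,-0.903,0],"yaw": -0.21,"claw": 1},
    {"offset": [-0.765,-0.903,0],"yaw": -0.26,"claw": 1},
    {"offset": [-0.765,-0.903,0],"yaw": -0.31,"claw": 1},
    {"offset": [-0.765,-0.903,0],"yaw": -0.35,"claw": 1},
    {"offset": [-0.765,-0.903,0],"yaw": -0.35,"claw": 1},
  ],
)

```text
time: 22.78
ee_pos: [0.5622, -0.0047, 0.2129]
tcp_rot: [180.0, -0.1, -161.4]
wrist_force: [-0.1, -0.5, -0.1]
opening: 0.0003
grasp_force: 0.0
```

```bash
python3 -c "
from h import *
o=get_obs();T=wristT(o);print({k:np.round(v,3) for k,v in o.items()})
n='wrist'
for n in('scene','top'):
  p,d=camera(n);P=cloud(n,d);q=P[(d>0)&(P[...,2]>.135)&(P[...,2]<.162)&(np.hypot(P[...,0]-.6095,P[...,1]-.011)<.022)&(p.max(-1)<90)]
  if len(q)>5:print(n,len(q),cv2.minEnclosingCircle((q[:,:2]*1000).astype(np.float32)),np.percentile(q[:,2],[5,95]))
tgt(.5637,-.0045,.157);tgt(.6417,.022,.157)"
```

```text
{'time': np.float64(22.775), 'q': array([-4.8200e-01,  6.1120e+00,  6.8130e+00,  9.0822e+01,  1.0000e-03,
       -1.9086e+01]), 'qd': array([-0.056, -0.014,  0.398,  0.135, -0.051,  3.95 ]), 'joint_efforts': array([-1.9000e-02, -5.3843e+01,  4.7021e+01,  1.7000e-02, -0.0000e+00,
       -1.0800e+00]), 'ee_pos': array([ 0.562, -0.005,  0.213]), 'tcp_rot': array([ 1.79959e+02, -1.14000e-01, -1.61396e+02]), 'wrist_force': array([-0.098, -0.513, -0.13 ]), 'torque': array([-0.035,  0.058, -0.051]), 'grasp_force': np.float64(0.0), 'opening': np.float64(0.0)}
scene 106 ((610.1773681640625, 11.324540138244629), 12.727409362792969) [0.14203182 0.15805558]
offset [-0.014 -0.002  0.564] yaw -0.0 dist 0.056
offset [-0.838  0.002  0.563] yaw -0.0 dist 0.101
```

Emit:
servo_tool(
  rows=[
    {"offset": [-0.014,0,0.3],"yaw": 0,"claw": 1},
    {"offset": [-0.014,0,0.56],"yaw": 0,"claw": 1},
    {"offset": [-0.014,0,0.56],"yaw": 0,"claw": 1},
    {"offset": [-0.12,0,0.56],"yaw": 0,"claw": 1},
    {"offset": [-0.22,0,0.56],"yaw": 0,"claw": 1},
    {"offset": [-0.32,0,0.56],"yaw": 0,"claw": 1},
    {"offset": [-0.42,0,0.56],"yaw": 0,"claw": 1},
    {"offset": [-0.52,0,0.56],"yaw": 0,"claw": 1},
    {"offset": [-0.62,0,0.56],"yaw": 0,"claw": 1},
    {"offset": [-0.7,0,0.56],"yaw": 0,"claw": 1},
    {"offset": [-0.75,0,0.56],"yaw": 0,"claw": 1},
    {"offset": [-0.75,0,0.56],"yaw": 0,"claw": 1},
  ],
)

```text
time: 24.38
ee_pos: [0.634, 0.0194, 0.1581]
tcp_rot: [180.0, -0.0, -161.3]
wrist_force: [0.5, -0.2, 1.2]
opening: 0.0003
grasp_force: 0.0
```

Emit:
servo_tool(
  rows=[
    {"offset": [-0.02,0,0],"yaw": 0,"claw": 1},
    {"offset": [-0.04,0,0],"yaw": 0,"claw": 1},
    {"offset": [-0.055,0,0],"yaw": 0,"claw": 1},
    {"offset": [-0.055,0,0],"yaw": 0,"claw": 1},
  ],
)

```text
time: 24.88
ee_pos: [0.639, 0.021, 0.1583]
tcp_rot: [-180.0, 0.0, -161.3]
wrist_force: [-1.0, 0.1, -0.9]
opening: 0.0001
grasp_force: 0.3
```

```bash
cat > b.py <<'E'
from h import *
print(get_obs()['ee_pos'],get_obs()['wrist_force'])
y=np.radians(18.76);R2=np.array([[np.cos(y),np.sin(y)],[-np.sin(y),np.cos(y)]])
for n in('scene','top'):
  p,d=camera(n);P=cloud(n,d);q=(P[...,:2]-[.5613,.1425])@R2.T
  m=(d>0)&(P[...,2]>.12)&(P[...,2]<.162)&(abs(q[...,1]+.14)<.017)&(q[...,0]>.04)&(q[...,0]<.1)&(p.max(-1)<90)
  if m.sum()>5:print(n,m.sum(),q[m].min(0),q[m].max(0),np.percentile(P[m][:,2],[2,98]))
cv2.imwrite('pics/b.png',cv2.resize(camera('scene')[0][200:320,250:370,::-1],(480,480)))
E
python3 b.py
```

```text
[0.63898034 0.0210251  0.15830523] [-1.00679902  0.07963969 -0.88608931]
scene 172 [ 0.04023921 -0.15275189] [ 0.0716666  -0.12539768] [0.13843122 0.16087805]
```

View pics/b.png

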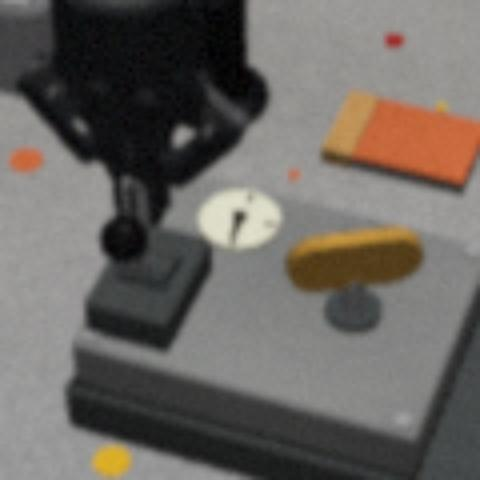

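The lever now leans to +x with its ball at (125,238), its far edge at x' = 72 mm, which matches the end of swing. I'll nudge it until the stop shows in the force.

Emit:
servo_tool(
  rows=[
    {"offset": [-0.01,0,0],"yaw": 0,"claw": 1},
    {"offset": [-0.02,0,0],"yaw": 0,"claw": 1},
    {"offset": [-0.03,0,0],"yaw": 0,"claw": 1},
    {"offset": [-0.03,0,0],"yaw": 0,"claw": 1},
  ],
)

```text
time: 25.52
ee_pos: [0.6408, 0.0217, 0.1581]
tcp_rot: [180.0, -0.1, -161.4]
wrist_force: [-7.7, -2.1, 0.9]
opening: -0.0001
grasp_force: 3.7
```

Force of 8 N along −x: at the stop. One small push more, then back off and up.

Emit:
servo_tool(
  rows=[
    {"offset": [-0.008,0,0],"yaw": 0,"claw": 1},
    {"offset": [-0.008,0,0],"yaw": 0,"claw": 1},
    {"offset": [0.2,0,0],"yaw": 0,"claw": 1},
    {"offset": [0.35,0,-0.2],"yaw": 0,"claw": 1},
    {"offset": [0.35,0,-0.6],"yaw": 0,"claw": 1},
    {"offset": [0.35,0,-1],"yaw": 0,"claw": 1},
    {"offset": [0.35,0,-1],"yaw": 0,"claw": 1},
  ],
)

```text
time: 26.4
ee_pos: [0.6096, 0.0107, 0.2638]
tcp_rot: [-179.9, 0.4, -161.4]
wrist_force: [0.4, 0.7, -1.0]
opening: 0.0003
grasp_force: 0.0
```

```bash
python3 b.py; python3 -c "
from h import *
p,d=camera('scene');cv2.imwrite('pics/f.png',p[:,:,::-1])"
```

```text
[0.60957572 0.0107214  0.2638061 ] [ 0.42229047  0.74803779 -1.00864322]
scene 117 [ 0.04912046 -0.15177873] [ 0.07345172 -0.1283228 ] [0.13986296 0.15873982]
```

View pics/f.png

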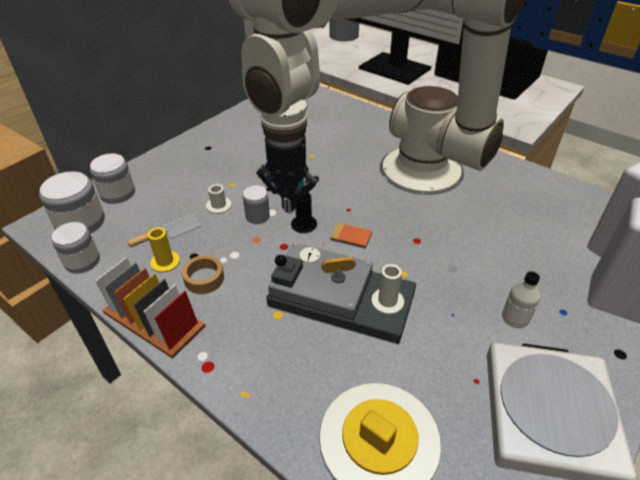

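The final view shows the sleeve seated on the spigot (388,288), the key wound (338,266), the lever leaning over to +x (285,262), and everything else where it was.

```bash
python3 -c "
from workcell import *
print(job_done())"
```

```text
the job is handed in; nothing more can be done
None
```

The job is handed in: the tall sleeve is seated flange down on the spigot, the key is wound to its stop with the gauge at the last mark, and the lever was then pushed fully over, in about 27 s of robot time.

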